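# Clear the washer cover and hold it open at the set pointer

## Task

Someone parked a steel cup on the parts washer's cover: with the cover shut, nest that cup and the other loose steel cup, in either order, into the one on the cork coaster, so that all three make one upright stack there. Then lift the washer's sprung cover until it is level with the setting pointer beside it, and finish while still holding it there, because it springs shut when let go. Leave the pointer as it is set and do not disturb the other things on the bench.

Things in the scene. Friction and masses are not known exactly. Their poses are not given: they have to be found in the camera images.
- cup_base_mid (a point): The cup that stands on the cork coaster; a footed steel stacking cup, 70 mm high, 70-130 g: solid foot 49 mm in diameter (38 at its chamfered bottom), 32 mm high; on it a straight bowl 62 mm outside, wall 3 mm, inside 56 mm, 35 mm deep. Set into another its foot fills that bowl (3.5 mm play) and its shoulder rests on that rim, 38 mm higher. Point: on its axis, 35 mm above its underside, z up.
- cup_bench_mid (a point): The cup that stands on the bench; a footed steel stacking cup, 70 mm high, 70-130 g: solid foot 49 mm in diameter (38 at its chamfered bottom), 32 mm high; on it a straight bowl 62 mm outside, wall 3 mm, inside 56 mm, 35 mm deep. Set into another its foot fills that bowl (3.5 mm play) and its shoulder rests on that rim, 38 mm higher. Point: on its axis, 35 mm above its underside, z up.
- cup_cover_mid (a point): The cup that stands on the shut washer cover, whose top is 130 mm above the bench; a footed steel stacking cup, 70 mm high, 70-130 g: solid foot 49 mm in diameter (38 at its chamfered bottom), 32 mm high; on it a straight bowl 62 mm outside, wall 3 mm, inside 56 mm, 35 mm deep. Set into another its foot fills that bowl (3.5 mm play) and its shoulder rests on that rim, 38 mm higher. Point: on its axis, 35 mm above its underside, z up.
- coaster: Fixed round cork coaster, 100 mm diameter, 5 mm thick, on the left or right of the washer; origin at the centre of its underside, z up.
- cover_handle (a point): Centre of the washer cover's handle: a flat black tongue sticking out 50 mm from the middle of the cover's front edge, 16 mm wide (y), 12 mm thick (z); the point is 32 mm in front of the edge, 126 mm above the bench when shut, free space below. Axes turn with the cover: x from handle to hinge, y along the hinge, z out of the cover's top.
- cover_hinge (a point): Middle of the cover's hinge axis, 120 mm above the bench; the axis is this point's y. Axes turn with the cover; the handle point lies at (-232, 0, 6) mm from it. The cover is a steel plate 200 (x) by 220 (y) by 10 mm, 0.35 kg, over a white washer 200 x 220 x 120 mm.
- cover (a joint): Cover angle in rad, 0 shut, grows as its front edge rises, stop at 1.2. A spring (1.2 N m/rad, preloaded 0.36 N m) and its weight pull it shut: about 3 N at the handle at the start, 6 to 7 N at 0.7 rad.
- pointer (a joint): Angle of the setting pointer in rad, about the same axis and with the same zero as the cover: the cover is level with it when both angles are equal. It is a stiff bare-metal bar, 130 mm long, 12 mm wide, just beyond the cover's left (+y) edge, with a 30 mm wide end tab; it stands between 0.45 and 0.75.
- pointer_tip (a point): Middle of the pointer's end tab, 123 mm from the hinge axis and 128 mm to the left (+y) of the cover's middle; x points from the tab to the hinge, y along the hinge axis.
- jar: Bystander, to be left alone: amber glass jar, 48 mm diameter, 50 mm high; origin at the middle of its underside.
- tweezers: Bystander, to be left alone: steel tweezers, 125 mm long, lying flat; origin at the middle of its underside.
- driver: Bystander, to be left alone: screwdriver, lying; origin at the middle of its underside.
- spool: Bystander, to be left alone: grey solder-wire spool, 56 mm diameter, 37 mm high; origin at the middle of its underside.
- spray: Bystander, to be left alone: white spray can, 64 mm diameter, 170 mm high; origin at the middle of its underside.
- board_pcb: Bystander, to be left alone: small green circuit board, 70 x 50 mm; origin at the middle of its underside.
Not all that is in view belongs to the job. Leave any blue look-alike of the part that bears cup_base_mid alone.

How it is judged (in metres and radians):
On the way:
1. both cups nested in the one on the coaster and let go, with the cover still shut (((horizontal distance between cup_bench_mid and cup_base_mid below 0.007 m and z of cup_bench_mid in the frame of cup_base_mid between 0.033 and 0.043 m and angle between each of cup_bench_mid, cup_cover_mid's own z axis and vertical below 0.12 rad and horizontal distance between cup_cover_mid and cup_bench_mid below 0.007 m and z of cup_cover_mid in the frame of cup_bench_mid between 0.033 and 0.043 m) or (horizontal distance between cup_cover_mid and cup_base_mid below 0.007 m and z of cup_cover_mid in the frame of cup_base_mid between 0.033 and 0.043 m and angle between each of cup_cover_mid, cup_bench_mid's own z axis and vertical below 0.12 rad and horizontal distance between cup_bench_mid and cup_cover_mid below 0.007 m and z of cup_bench_mid in the frame of cup_cover_mid between 0.033 and 0.043 m)) and horizontal distance between cup_base_mid and coaster below 0.02 m and angle between cup_base_mid's own z axis and vertical below 0.12 rad and height (world z) of cup_base_mid below 0.05 m and contact force between the fingers and cup_base below 0.3 N and contact force between the fingers and cup_bench below 0.3 N and contact force between the fingers and cup_cover below 0.3 N and value of joint cover below 0.06 rad), for 0.2 s.
At the end, for the whole second after the job is handed in: Three cups in one upright stack (7 degrees), each seated in the one below (axes within 7 mm, step 38 mm +-5), within 20 mm of the coaster centre, at rest, untouched; fingers hold the cover (over 2 N), at rest, within 0.09 rad of the pointer; nothing else props it (((horizontal distance between cup_bench_mid and cup_base_mid below 0.007 m and z of cup_bench_mid in the frame of cup_base_mid between 0.033 and 0.043 m and angle between each of cup_bench_mid, cup_cover_mid's own z axis and vertical below 0.12 rad and horizontal distance between cup_cover_mid and cup_bench_mid below 0.007 m and z of cup_cover_mid in the frame of cup_bench_mid between 0.033 and 0.043 m) or (horizontal distance between cup_cover_mid and cup_base_mid below 0.007 m and z of cup_cover_mid in the frame of cup_base_mid between 0.033 and 0.043 m and angle between each of cup_cover_mid, cup_bench_mid's own z axis and vertical below 0.12 rad and horizontal distance between cup_bench_mid and cup_cover_mid below 0.007 m and z of cup_bench_mid in the frame of cup_cover_mid between 0.033 and 0.043 m)) and horizontal distance between cup_base_mid and coaster below 0.02 m and angle between cup_base_mid's own z axis and vertical below 0.12 rad and height (world z) of cup_base_mid below 0.05 m and contact force between the fingers and cup_base below 0.3 N and contact force between the fingers and cup_bench below 0.3 N and contact force between the fingers and cup_cover below 0.3 N and angle between the x axis of cover_handle and the x axis of pointer_tip, either way round below 0.09 rad and value of joint cover above 0.3 rad and velocity of joint cover between -0.08 and 0.08 rad/s and contact force between the fingers and cover above 2 N and contact force between cover and jar below 0.1 N and contact force between cover and tweezers below 0.1 N and contact force between cover and driver below 0.1 N and contact force between cover and spool below 0.1 N and contact force between cover and spray below 0.1 N and contact force between cover and board_pcb below 0.1 N and contact force between cover and cup_base below 0.1 N and contact force between cover and cup_bench below 0.1 N and contact force between cover and cup_cover below 0.1 N and linear speed of each of cup_base, cup_bench, cup_cover below 0.05 m/s); the arm keeps its last pose, push and grip.
It fails at once if the setting pointer is moved by more than 8 mm (distance of pointer_tip from where it was at the start of the episode above 0.008 m).
It fails at once if another thing on the bench is moved by more than 30 mm (distance of any of jar, tweezers, driver, spool, spray, board_pcb from where it was at the start of the episode above 0.03 m).
It also fails if it takes over 72 s, if anything falls off the work surface, if the arm or the gripper's body presses on something with over 40 N, if the wrist force passes 120 N, or if a joint passes its speed limit or range.

## Robot

A 7-joint arm with a two-finger parallel gripper is mounted at the origin on the work surface. World frame = base frame: x ahead of the robot, y to its left, z up, the work surface at z = 0. Lengths are in m, angles in degrees, forces in N, time in s.
With the tool pointing down it reaches from about 0.425 to 0.875 m from the base axis. Payload 4.7 kg.
Tool frame: the origin (TCP) lies on the centre line of the jaws, within the pads' length; the fingertips stand ahead of it and the grasp point (between the pads) lies 2 mm behind it (env.tip_reach is the x of the fingertips in the tool frame, in m); x points along the fingers, z is the direction in which the jaws open and shut, and the axes are right-handed (so a half turn about x gives the same grasp; the last joint's range is limited). The gripper opens to 87 mm and grips with 3 to 60 N. Pads are 19 mm wide; open, the fingers measure 117 mm over their backs; the gripper's body (75 mm by 190 mm) begins 51 mm behind the grasp point.
Start: joints at [-75.166, 18.392, -4.016, 83.108, 1.295, 78.541, -3.26], TCP at [0.158, 0.631, 0.24] pointing down, gripper open.
Joint ranges: [-163.93, 163.93], [-17.29, 119.83], [-79.2, 71.16], [3.27, 140.29], [-89.18, 269.18], [5.43, 117.66], [-154.24, 154.24]. Speed limits (degrees/s): [147.25, 147.25, 180, 180, 180, 180, 180].

## Interface

Orientations are given as [roll, pitch, yaw] about the fixed x, y, z axes, in that order (R = Rz(yaw) Ry(pitch) Rx(roll)).
In Python, from cell import telemetry, optics, env, models gives the robot as it stands.
- The arm moves only by the shell command python3 -m pendant 'ROWS' [FORCE]. ROWS is JSON, a list of rows, each a list of 3 entries, a list of its own where there are three numbers: the finger opening in mm, from 0 to 87, then the shift along the tool's x, y, z in mm, then the turn, a rotation vector about the tool's x, y, z in rad. A call has 1 to 10 rows; each row is the pose to reach, as a shift and turn from the pose commanded when the call began, along the tool's axes at that moment; what a row does not reach only later rows make up. A row lasts 1/12 s, in which the tool goes at most 41.7 mm and 7.16 degrees, less where a joint would pass 70% of its speed; a pose out of reach is approached as far as the arm can. A call with a gripper value outside its range is refused whole. The fingers move at their own pace and stop on an object; FORCE is the grip in N (left out, the last holds). Time passes only in rows, so rows that repeat a pose let the fingers close. It gives the time, the measured TCP pose, the force and the opening at its end, in the units of the state.
- telemetry.get_obs(): the state, without advancing time (a new reading comes with each control period).
- optics.read_camera(name): name is "scene" or "top" or "wrist"; returns a dict with "image" (400x640x3 uint8, blue, green, red), "range_z" (400x640 float32, m along the optical axis (not along the pixel's ray), 0 where there is no reading), "fx", "fy", "cx", "cy" (pixels), "cam_to_world" (4x4, takes a point from camera to world coordinates). Camera axes: x right, y up, looking along -z (the intrinsics and any distortion apply to the point x, -y, -z); pixel columns grow to the right and rows downward; lengths in m; the calibration is good to about 2 mm. The wrist camera is an equidistant fisheye: a pixel r from the principal point sees the ray r / f radians off the axis. A picture is of the moment at which its call begins.
- env.sign_off(): hands the job in, once; it reports no verdict.
Trained networks look in the newest picture that a camera, given by its name, has taken for a name from the list of things; names that differ only in an ending like _2 or _b are one class to them, and where a whole thing is asked for, a point or a joint stands for the part that bears it (a point fixed in the world has none). Each returns a list of dicts, best first, with "confidence" (0 to 1); they miss things now and then, are a little off and sometimes report something else, mostly with a low value. They report only what shows in the picture. A call takes as long as a camera call. They do not tell look-alikes from the thing itself.
- models.masks_of(camera, label): "pixels" (400x640 bool, what is visible of it) and "extent" ([left, top, right, bottom] as shares, 0 to 1, of the picture: columns of its width, rows of its height, round what is visible of it).
- models.landmark_of(camera, label): "centre" ([row, column] as shares, 0 to 1, of the picture: columns of its width, rows of its height: a listed point, or the origin of a listed thing).
The state is a dict: "time_s": time; "qpos": joint angles; "joint_velocities": joint speeds; "effort": joint torques, N m; "tool_pos": TCP position; "tool_rot": TCP orientation; "force": force on the tool from outside, world axes, zero at the start; "wrist_torque": the same for the moment, N m; "grip_width": finger opening in m.
Only numpy, scipy, OpenCV 4.12 (cv2) and the standard library are available. Lean on these libraries where they do the work, as an engineer would, in place of code of your own. Each camera call takes 0.05 s, during which the arm holds its last target.

## Working session

There is one attempt and no reset: what is moved stays moved. The work goes in short steps, Python scripts to look and compute and a shell command to move; the robot and the scene stay as the last step left them, time stands still between calls to the robot, and variables do not carry over. Pictures are saved under pics/ and viewed, and the job is handed in when it is done.

```bash
ls; mkdir -p pics
python3 - <<'E'
from cell import telemetry, optics, env, models
import cv2
o=telemetry.get_obs();print(o, env.tip_reach)
for c in ["scene","top"]:
    r=optics.read_camera(c); cv2.imwrite(f"pics/{c}0.png",r["image"]); print(c,r["fx"],r["cx"],r["cy"],r["cam_to_world"])
E
```

```text
pics
{'time_s': 0.0, 'qpos': array([-75.16643182,  18.43981459,  -4.01474235,  83.17495567,
         1.29677617,  78.53937062,  -3.2604701 ]), 'joint_velocities': array([ 0.00229042,  0.00122814, -0.02021398,  0.1281473 , -0.06392455,
        0.00256   , -0.05097074]), 'effort': array([ 9.40678115e-05, -4.91308486e+01, -4.03863313e-01, -3.12518513e+01,
       -6.39512180e-02,  4.43314039e-02,  1.90667220e-04]), 'tool_pos': array([0.15747385, 0.63010722, 0.23845234]), 'tool_rot': array([-175.97154   ,   89.89092655,  -99.9962217 ]), 'force': array([-0.58858683, -0.15679984,  0.36826096]), 'wrist_torque': array([-0.01997258, -0.00201141, -0.02627672]), 'grip_width': 0.08665123878988472} 0.017
scene 457.8351901751587 318.07584201346737 191.615517708302 [[ 0.31090793 -0.62773097  0.71364564  1.55674512]
 [ 0.95031755  0.19326267 -0.24402068 -0.3303227 ]
 [ 0.01525827  0.75405794  0.65663065  1.07576321]
 [ 0.          0.          0.          1.        ]]
top 366.55010337144915 318.44006889966647 200.7511454104058 [[-0.0264042   0.99458875 -0.10047903  0.41369776]
 [-0.99961259 -0.0271546  -0.00610771  0.01413603]
 [-0.00880313  0.10027884  0.99492043  1.24326971]
 [ 0.          0.          0.          1.        ]]
```

View pics/scene0.png

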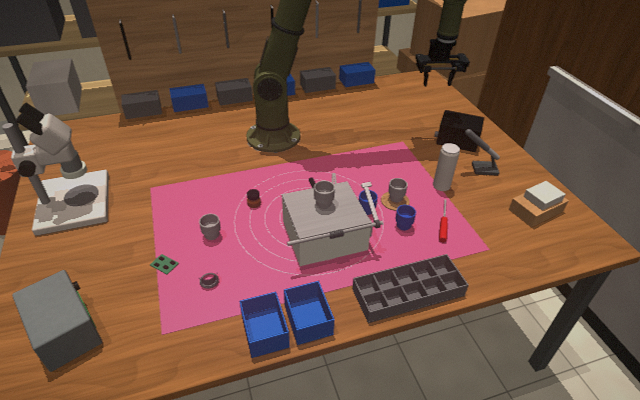

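View pics/top0.png

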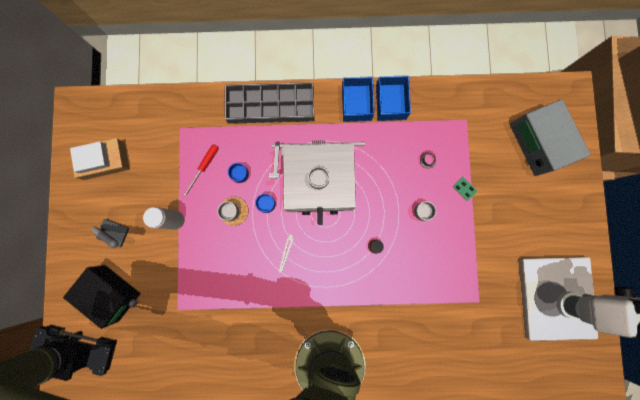

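```bash
cat > h.py <<'E'
from cell import telemetry, optics, env, models
import numpy as np, cv2
from scipy.spatial.transform import Rotation as R
def cloud(r):
    h,w=r["range_z"].shape; v,u=np.mgrid[:h,:w]; z=r["range_z"]
    P=np.stack([(u-r["cx"])/r["fx"]*z,-(v-r["cy"])/r["fy"]*z,-z],-1)
    T=r["cam_to_world"]; return P@T[:3,:3].T+T[:3,3]
def ray(r,rc,z):  # share -> world point at height z (pinhole)
    u=rc[1]*640; v=rc[0]*400; T=r["cam_to_world"]
    d=T[:3,:3]@np.array([(u-r["cx"])/r["fx"],-(v-r["cy"])/r["fy"],-1]); o=T[:3,3]
    return o+d*(z-o[2])/d[2]
def rot(): 
    return R.from_euler('xyz',telemetry.get_obs()["tool_rot"],degrees=True)
E
python3 - <<'E'
from h import *
np.set_printoptions(precision=4,suppress=True)
for c in ["top","scene"]:
    r=optics.read_camera(c); W=cloud(r)
    for l,z in [("cup_base_mid",.04),("cup_bench_mid",.035),("cup_cover_mid",.165),("coaster",0),("cover_handle",.126),("cover_hinge",.12),("pointer_tip",.17),("jar",0),("spool",0),("spray",0),("tweezers",0),("driver",0),("board_pcb",0)]:
        print(c,l)
        for d in models.landmark_of(c,l)[:5]: 
            if d["confidence"]>.2: print("   ",round(d["confidence"],2),ray(r,d["centre"],z))
        if "cup" in l or 'pointer' in l:
          for d in models.masks_of(c,l)[:5]:
            if d["confidence"]>.2:
              m=d["pixels"]&(r["range_z"]>0); p=W[m]; print("    m",round(d["confidence"],2),m.sum(),p.min(0),p.max(0), r["image"][m].mean(0))
R0=rot(); print(R0.as_matrix())
E
```

```text
top cup_base_mid
    0.92 [0.4916 0.3116 0.04  ]
    0.87 [0.638  0.2845 0.04  ]
    0.78 [0.5213 0.1982 0.04  ]
    m 0.74 326 [0.6052 0.2535 0.0272] [0.6678 0.3138 0.0749] [164.0521  80.635   48.8558]
    m 0.73 347 [ 0.478   0.2855 -0.0027] [0.5463 0.369  0.0789] [143.5937 148.3141 159.9568]
    m 0.67 317 [0.5012 0.1653 0.0031] [0.5625 0.2264 0.0748] [183.164   94.3375  59.4858]
    m 0.39 4370 [ 0.455  -0.1072 -0.004 ] [0.7066 0.1284 0.2039] [187.8551 192.2851 203.5966]
top cup_bench_mid
    0.65 [ 0.4894 -0.3195  0.035 ]
    m 0.9 319 [ 0.4616 -0.3519  0.0042] [ 0.5203 -0.2909  0.0738] [144.9937 147.6082 158.7994]
    m 0.63 725 [ 0.4564  0.4766 -0.0037] [0.5185 0.5741 0.1762] [134.9986 137.8041 144.5834]
top cup_cover_mid
    0.72 [0.5906 0.0185 0.165 ]
    m 0.89 364 [ 0.5587 -0.009   0.1596] [0.6205 0.0489 0.2039] [168.2692 172.9368 182.2005]
    m 0.58 334 [0.478  0.2855 0.0024] [0.5394 0.3462 0.0789] [143.0509 148.1287 158.521 ]
top coaster
    0.87 [0.5155 0.3225 0.    ]
    0.32 [ 0.5545 -0.4664  0.    ]
top cover_handle
    0.62 [0.4742 0.017  0.126 ]
    0.21 [0.6943 0
[... 1402 characters left out ...]
aster
    0.6 [0.5252 0.2967 0.    ]
scene cover_handle
    0.95 [0.4688 0.0269 0.126 ]
scene cover_hinge
    0.73 [0.7135 0.0168 0.12  ]
scene pointer_tip
    0.76 [0.5871 0.1495 0.17  ]
    m 0.81 197 [0.5951 0.1379 0.1153] [0.7198 0.1615 0.1922] [157.4822 160.9289 176.335 ]
scene jar
    0.57 [ 0.387  -0.1576  0.    ]
scene spool
    0.63 [ 0.6679 -0.355   0.    ]
scene spray
    0.7 [0.4963 0.5097 0.    ]
    0.25 [0.3336 0.0728 0.    ]
scene tweezers
    0.57 [0.3721 0.1437 0.    ]
    0.27 [0.4637 0.3483 0.    ]
scene driver
    0.8 [0.6483 0.431  0.    ]
scene board_pcb
    0.74 [ 0.5694 -0.4773  0.    ]
[[ 0.     -0.9702  0.2423]
 [ 0.      0.2423  0.9702]
 [-1.     -0.      0.    ]]
```

```bash
cat >> h.py <<'E'
from scipy.optimize import least_squares
def rimfit(W,x,y,ztop,rad=.04,dz=.006):
    """fit ring r=28..31 mm to points near the rim height"""
    for _ in range(3):
        d=np.hypot(W[...,0]-x,W[...,1]-y); m=(d<rad)&(d>.02)&(abs(W[...,2]-ztop)<dz); p=W[m]
        s=least_squares(lambda c:np.hypot(p[:,0]-c[0],p[:,1]-c[1])-.0295,[x,y],loss='soft_l1',f_scale=.002); x,y=s.x
    return x,y,len(p),np.sqrt(np.mean(s.fun**2))
E
python3 - <<'E'
from h import *
np.set_printoptions(precision=4,suppress=True)
for c in ["top","scene"]:
    r=optics.read_camera(c); W=cloud(r)
    for n,x,y,z in [("base",.51,.315,.075),("bench",.49,-.32,.07),("cover",.59,.02,.2),("blue1",.635,.284,.07),("blue2",.53,.195,.07)]:
        print(c,n,rimfit(W,x,y,z))
    # cover top plane/edges
    m=(abs(W[...,2]-.13)<.006)&(W[...,0]>.4)&(W[...,0]<.8)&(abs(W[...,1])<.2); p=W[m]
    print("cover",p.min(0),p.max(0),p[:,2].mean(),cv2.minAreaRect((p[:,:2]*1000).astype(np.float32)))
    for d in models.masks_of(c,"pointer_tip")[:1]:
        p=W[d["pixels"]&(W[...,2]>.11)&(W[...,2]<.21)]; p=p[p[:,0].argsort()]; print(p[::12])
        print(np.degrees(np.polyfit(p[:,0],p[:,2],1)))
        l=least_squares(lambda a:(p[:,0]-a[0])*np.sin(a[1])+(p[:,2]-.12)*np.cos(a[1]),[.7,.6],loss='soft_l1',f_scale=.003); print(l.x,len(p))
E
```

```text
top base (np.float64(0.5088634556187773), np.float64(0.31618743528459825), 71, np.float64(0.0012133899966512457))
top bench (np.float64(0.49245395584249557), np.float64(-0.32215759298290725), 71, np.float64(0.0012276138578832495))
top cover (np.float64(0.5893105059123496), np.float64(0.01936911254602889), 74, np.float64(0.001084464310584715))
top blue1 (np.float64(0.6357237469426213), np.float64(0.2840375649401915), 66, np.float64(0.001010559975401418))
top blue2 (np.float64(0.5324539773869309), np.float64(0.19606811933775214), 59, np.float64(0.0010043099098430888))
cover [ 0.4551 -0.1256  0.124 ] [0.7175 0.1613 0.136 ] 0.12942259484760105 ((587.0213623046875, 27.077720642089844), (286.0428771972656, 262.0658264160156), 85.51536560058594)
[[0.5933 0.1425 0.1876]
 [0.596  0.1451 0.1898]
 [0.602  0.1394 0.1882]
 [0.6056 0.1456 0.1853]
 [0.6125 0.1461 0.1801]
 [0.6222 0.1407 0.1753]
 [0.633  0.1503 0.1681]
 [0.6458 0.1476 0.1642]
 [0.66   0.1426 0.1549]
 [0.6703 0.14   0.1496]
 [0.6804 0.1462 0.1473]
 [0.6918 0.144  0.1388]
 [0.7022 0.1474 0.1352]]
[-31.011   29.3636]
[0.7249 0.4983] 15
[... 531 characters left out ...]
924152436), 61, np.float64(0.0022664533955296775))
cover [ 0.451  -0.1215  0.124 ] [0.7204 0.1619 0.1359] 0.12948494311296693 ((585.6792602539062, 21.405616760253906), (283.4276428222656, 269.34149169921875), 89.43034362792969)
[[0.596  0.1543 0.1864]
 [0.6015 0.1419 0.19  ]
 [0.6057 0.1506 0.1832]
 [0.6096 0.1423 0.1846]
 [0.6175 0.1424 0.1831]
 [0.6257 0.1427 0.1779]
 [0.6324 0.1441 0.1673]
 [0.6402 0.1509 0.1641]
 [0.6458 0.1487 0.1615]
 [0.6535 0.1418 0.1659]
 [0.6608 0.1495 0.1541]
 [0.6686 0.1503 0.1446]
 [0.6762 0.1471 0.1442]
 [0.6825 0.1421 0.135 ]
 [0.6887 0.1429 0.1323]
 [0.6966 0.1447 0.1432]
 [0.707  0.1483 0.1273]
 [0.713  0.1421 0.1306]]
[-31.2285  29.434 ]
[0.722  0.5025] 212
```

Run:
```python
from h import *
a=optics.read_camera("top")["image"][120:270,160:460]; b=optics.read_camera("scene")["image"][130:290,180:500]
cv2.imwrite("pics/t1.png",cv2.resize(a,None,fx=2.6,fy=2.6)); cv2.imwrite("pics/s1.png",cv2.resize(b,None,fx=2.5,fy=2.5,interpolation=cv2.INTER_CUBIC))
```

```text
(no output)
```

View pics/t1.png

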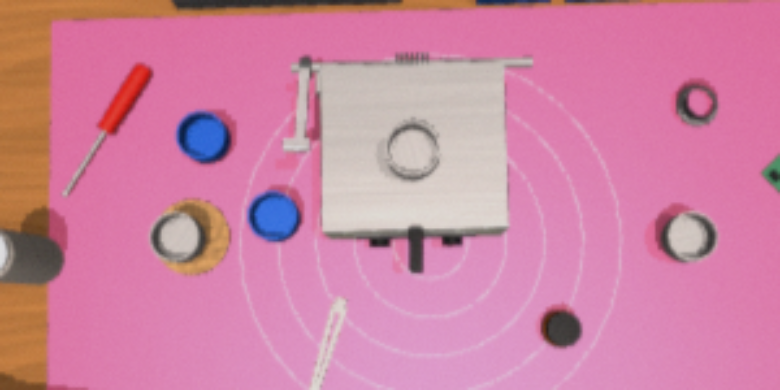

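View pics/s1.png

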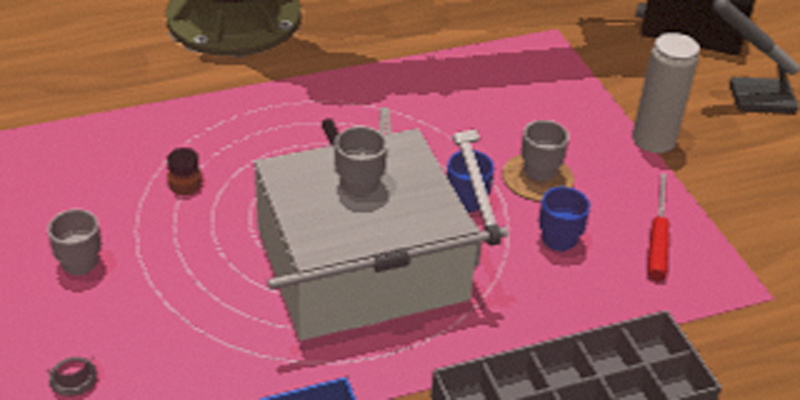

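Run:
```python
from h import *
np.set_printoptions(precision=4,suppress=True)
for c in ["top","scene"]:
    r=optics.read_camera(c); W=cloud(r)
    x,y,z=W[...,0],W[...,1],W[...,2]; hsv=cv2.cvtColor(r["image"],cv2.COLOR_BGR2HSV)
    # cover plate: rows of y bins -> min,max x ; x bins -> min,max y
    P=(abs(z-.13)<.005)
    for yb in np.arange(-.08,.13,.03):
        m=P&(abs(y-yb)<.006)&(x>.4)&(x<.8); print(c,"y",round(yb,2),x[m].min().round(4),x[m].max().round(4))
    for xb in np.arange(.53,.7,.03):
        m=P&(abs(x-xb)<.006)&(y>-.2)&(y<.135); print(c,"x",round(xb,2),y[m].min().round(4),y[m].max().round(4))
    m=(hsv[...,0]>8)&(hsv[...,0]<25)&(hsv[...,1]>70)&(np.hypot(x-.51,y-.31)<.08)&(abs(z-.005)<.008)
    p=W[m]; print("coaster",m.sum(),p.min(0),p.max(0)); 
    rr=[]
    h=cv2.convexHull((p[:,:2]*1000).astype(np.float32)); print(cv2.minEnclosingCircle(h), cv2.fitEllipse(h))
```

```text
top y -0.08 0.5043 0.7078
top y -0.05 0.5051 0.7052
top y -0.02 0.5057 0.7063
top y 0.01 0.455 0.7161
top y 0.04 0.5046 0.7169
top y 0.07 0.505 0.7088
top y 0.1 0.5059 0.7061
top y 0.13 0.5071 0.7074
top x 0.53 -0.091 0.1261
top x 0.56 -0.0893 0.1259
top x 0.59 -0.0899 0.1253
top x 0.62 -0.0912 0.1279
top x 0.65 -0.0894 0.1275
top x 0.68 -0.0903 0.127
coaster 319 [ 0.4674  0.2636 -0.0025] [0.5605 0.3462 0.0115]
((512.8784790039062, 311.3480529785156), 48.52115249633789) ((513.1416625976562, 311.01556396484375), (94.51140594482422, 95.46908569335938), 27.255834579467773)
scene y -0.08 0.5068 0.7084
scene y -0.05 0.504 0.7082
scene y -0.02 0.5018 0.7098
scene y 0.01 0.4575 0.7154
scene y 0.04 0.5903 0.718
scene y 0.07 0.5395 0.7081
scene y 0.1 0.5026 0.7109
scene y 0.13 0.504 0.7125
scene x 0.53 -0.0908 0.127
scene x 0.56 -0.0893 0.1273
scene x 0.59 -0.0907 0.1279
scene x 0.62 -0.0909 0.1277
scene x 0.65 -0.0912 0.1259
scene x 0.68 -0.0902 0.1259
coaster 227 [ 0.4649  0.2627 -0.0004] [0.5555 0.3571 0.0103]
((513.8352661132812, 309.184814453125), 49.24201202392578) ((513.1233520507812, 310.42694091796875), (95.42843627929688, 97.57485961914062), 55.36556625366211)
```

```bash
python3 -m pendant '[[87,[0,0,0],[-0.12,0,0]],[87,[0,0,0],[-0.245,0,0]],[87,[0,0,0],[-0.245,0,0]]]'; python3 -c "
from h import *
print(rot().as_matrix().round(3))"
```

```text
time_s: 2.55
tool_pos: [0.1575, 0.6306, 0.2395]
tool_rot: [162.2, 90.0, -107.6]
force: [0.2, -0.3, -0.3]
grip_width: 0.0869
[[-0.    -1.    -0.003]
 [-0.    -0.003  1.   ]
 [-1.     0.    -0.   ]]
```

```bash
python3 -m pendant '[[87,[-60,-40,-60],[0,0,0]],[87,[-70,-80,-110],[0,0,0]],[87,[-80,-105,-148],[0,0,0]],[87,[-80,-129,-182],[0,0,0]],[87,[-80,-153,-216],[0,0,0]],[87,[-80,-177,-250],[0,0,0]],[87,[-80,-201,-284],[0,0,0]],[87,[-80,-225,-318],[0,0,0]],[87,[-80,-249,-352],[0,0,0]],[87,[-80,-273,-386],[0,0,0]]]'
```

```text
time_s: 3.38
tool_pos: [0.3896, 0.3022, 0.3191]
tool_rot: [-28.8, 89.9, 61.0]
force: [2.0, 0.4, 0.3]
grip_width: 0.0872
```

```bash
python3 -m pendant '[[87,[0,-24,-34],[0,0,0]],[87,[0,-48,-68],[0,0,0]],[87,[0,-72,-102],[0,0,0]],[87,[0,-96,-136],[0,0,0]],[87,[0,-118,-168],[0,0,0]],[87,[0,-136,-194],[0,0,0]],[87,[0,-149,-212],[0,0,0]],[87,[0,-158,-225],[0,0,0]],[87,[0,-158,-225],[0,0,0]],[87,[0,-158,-225],[0,0,0]]]'
python3 - <<'E'
from h import *
o=telemetry.get_obs(); print(o["tool_pos"],rot().as_matrix().round(3))
r=optics.read_camera("wrist"); cv2.imwrite("pics/w1.png",r["image"]); print(r["cam_to_world"].round(3))
E
```

```text
time_s: 4.22
tool_pos: [0.5468, 0.0786, 0.3185]
tool_rot: [35.1, 90.0, 124.8]
force: [-0.2, -0.4, -0.6]
grip_width: 0.0873
[0.54682005 0.07858531 0.31851022] [[-0.    -1.     0.004]
 [ 0.     0.004  1.   ]
 [-1.     0.     0.   ]]
[[ 0.005 -0.957 -0.291  0.467]
 [ 1.     0.005  0.001  0.079]
 [ 0.001 -0.291  0.957  0.464]
 [ 0.     0.     0.     1.   ]]
```

View pics/w1.png

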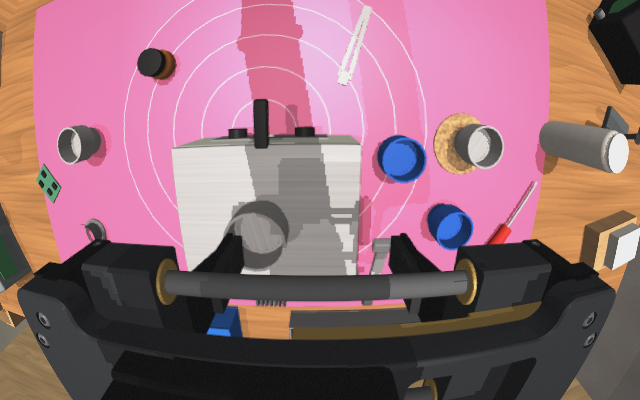

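```bash
python3 -m pendant '[[87,[0,0,0],[0,0,0]],[87,[0,0,0],[0,0,0]]]'
```

```text
time_s: 4.43
tool_pos: [0.5462, 0.0807, 0.3186]
tool_rot: [11.0, 90.0, 101.1]
force: [0.1, 0.1, -0.5]
grip_width: 0.0872
```

```bash
python3 -m pendant '[[87,[0,-22,-31],[0,0,0]],[87,[0,-43,-61],[0,0,0]],[87,[0,-43,-61],[0,0,0]],[87,[30,-43,-61],[0,0,0]],[87,[60,-43,-61],[0,0,0]],[87,[80,-43,-61],[0,0,0]],[87,[80,-43,-61],[0,0,0]],[87,[80,-43,-61],[0,0,0]]]'
python3 - <<'E'
from h import *
o=telemetry.get_obs(); print(o["tool_pos"],rot().as_matrix().round(3))
E
```

```text
time_s: 5.1
tool_pos: [0.589, 0.0191, 0.2381]
tool_rot: [89.3, 89.9, 179.4]
force: [-0.5, 0.2, 0.6]
grip_width: 0.0872
[0.58900583 0.01908546 0.23806076] [[-0.002 -1.    -0.001]
 [ 0.    -0.001  1.   ]
 [-1.     0.002  0.   ]]
```

Well aligned. Descend 55 mm and grip.

```bash
python3 -m pendant '[[87,[20,0,0],[0,0,0]],[87,[40,0,0],[0,0,0]],[87,[54,0,0],[0,0,0]],[87,[54,0,0],[0,0,0]],[50,[54,0,0],[0,0,0]],[50,[54,0,0],[0,0,0]],[50,[54,0,0],[0,0,0]],[50,[54,0,0],[0,0,0]],[50,[54,0,0],[0,0,0]],[50,[54,0,0],[0,0,0]]]' 20
python3 - <<'E'
from h import *
o=telemetry.get_obs(); print(o["tool_pos"],o["force"])
r=optics.read_camera("wrist"); cv2.imwrite("pics/w2.png",r["image"])
E
```

```text
time_s: 5.93
tool_pos: [0.5904, 0.0182, 0.1856]
tool_rot: [-72.7, 89.9, 17.3]
force: [0.7, 0.5, 3.5]
grip_width: 0.0623
[0.59035408 0.01822823 0.18561973] [0.708692   0.52850209 3.5186206 ]
```

View pics/w2.png

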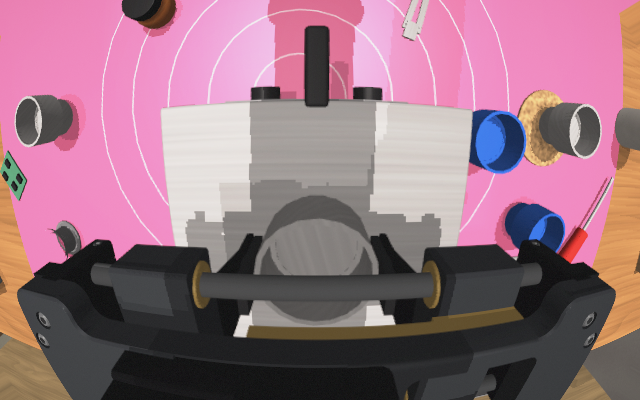

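```bash
python3 -m pendant '[[50,[-10,0,0],[0,0,0]],[50,[-30,0,0],[0,0,0]],[50,[-60,0,0],[0,0,0]],[50,[-90,0,0],[0,0,0]],[50,[-110,0,0],[0,0,0]],[50,[-110,10,30],[0,0,0]],[50,[-110,20,60],[0,0,0]],[50,[-110,30,90],[0,0,0]],[50,[-110,40,120],[0,0,0]],[50,[-110,50,150],[0,0,0]]]'; python3 -m pendant '[[50,[0,8,30],[0,0,0]],[50,[0,16,60],[0,0,0]],[50,[0,24,90],[0,0,0]],[50,[0,30,120],[0,0,0]],[50,[0,30,135],[0,0,0]],[50,[0,30,140],[0,0,0]],[50,[0,30,140],[0,0,0]],[50,[0,30,140],[0,0,0]]]'
python3 - <<'E'
from h import *
o=telemetry.get_obs(); print(o["tool_pos"],o["force"],rot().as_matrix().round(3))
for c in ["top","scene"]:
    r=optics.read_camera(c); print(rimfit(cloud(r),.51,.316,.075,dz=.008))
E
```

```text
time_s: 6.82
tool_pos: [0.5389, 0.1692, 0.295]
tool_rot: [-34.8, 90.0, 55.2]
force: [0.8, 0.6, -1.4]
grip_width: 0.0621
time_s: 7.48
tool_pos: [0.5108, 0.3058, 0.2945]
tool_rot: [-166.8, 89.9, -76.9]
force: [1.2, -0.7, -1.4]
grip_width: 0.0619
[0.51078432 0.30579418 0.29454876] [ 1.2248106  -0.68492306 -1.43036504] [[ 0.    -1.     0.002]
 [-0.002  0.002  1.   ]
 [-1.    -0.    -0.002]]
(np.float64(0.5090486287094422), np.float64(0.31572715995703166), 22, np.float64(0.0011192104464934076))
(np.float64(0.5090251104000173), np.float64(0.31678583811765954), 91, np.float64(0.002194323064988009))
```

```bash
python3 -m pendant '[[50,[0,1,10.5],[0,0,0]],[50,[30,1,10.5],[0,0,0]],[50,[60,1,10.5],[0,0,0]],[50,[90,1,10.5],[0,0,0]],[50,[120,1,10.5],[0,0,0]],[50,[140,1,10.5],[0,0,0]],[50,[150,1,10.5],[0,0,0]],[50,[150,1,10.5],[0,0,0]],[50,[150,1,10.5],[0,0,0]]]'
python3 - <<'E'
from h import *
o=telemetry.get_obs(); print(o["tool_pos"],o["force"])
for c in ["top","scene"]:
    r=optics.read_camera(c); W=cloud(r); print(rimfit(W,.51,.316,o["tool_pos"][2]+.0145,dz=.008),rimfit(W,.51,.316,.075,dz=.008))
r=optics.read_camera("scene")["image"][110:250,320:500]; cv2.imwrite("pics/s2.png",cv2.resize(r,None,fx=4,fy=4))
cv2.imwrite("pics/w3.png",optics.read_camera("wrist")["image"])
E
```

```text
time_s: 8.33
tool_pos: [0.5092, 0.3186, 0.1452]
tool_rot: [-59.9, 90.0, 30.1]
force: [0.4, 0.2, -0.3]
grip_width: 0.0621
[0.50919376 0.31864338 0.14519128] [ 0.41052105  0.18800646 -0.26091069]
(np.float64(0.5083539568090861), np.float64(0.31491055013495683), 2, np.float64(6.118923916893055e-11)) (np.float64(0.5074933266496083), np.float64(0.31814405756173125), 2, np.float64(2.5747583756385008e-11))
(np.float64(0.5097684928349079), np.float64(0.3194767678979455), 102, np.float64(0.0036344341099938033)) (np.float64(0.5090438629607896), np.float64(0.31682486383180336), 65, np.float64(0.0019748721409349264))
```

View pics/s2.png

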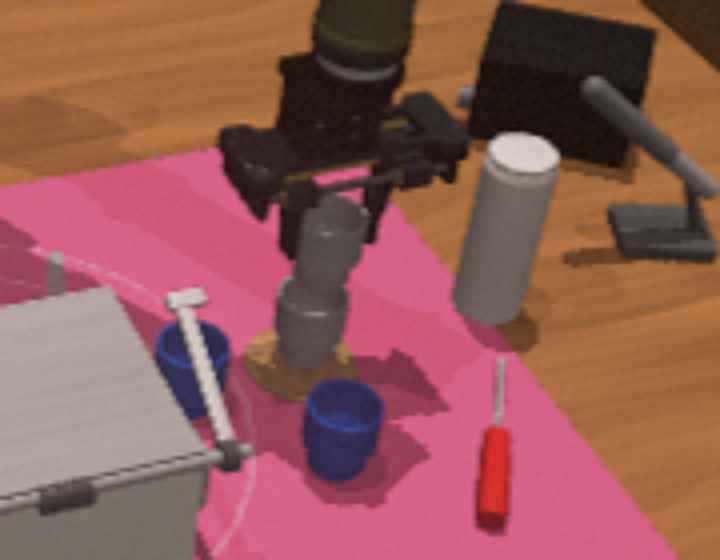

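View pics/w3.png

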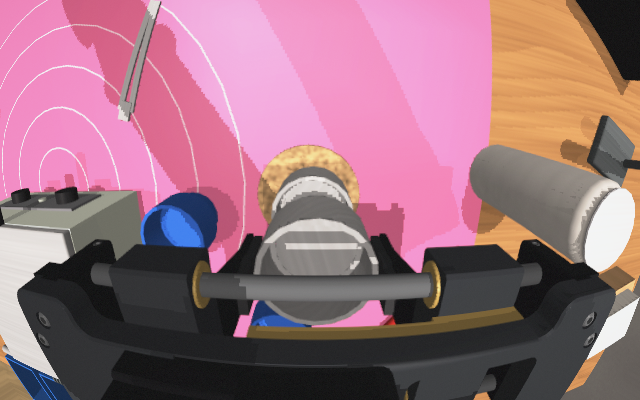

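```bash
python3 -m pendant '[[50,[0,0,-2],[0,0,0]],[50,[10,0,-2],[0,0,0]],[50,[18,0,-2],[0,0,0]],[50,[26,0,-2],[0,0,0]],[50,[34,0,-2],[0,0,0]],[50,[40,0,-2],[0,0,0]],[50,[43,0,-2],[0,0,0]],[50,[43,0,-2],[0,0,0]],[50,[43,0,-2],[0,0,0]]]'
```

```text
time_s: 9.28
tool_pos: [0.5087, 0.3166, 0.1014]
tool_rot: [146.1, 90.0, -123.8]
force: [-0.3, -0.0, -0.8]
grip_width: 0.0622
```

```bash
python3 -m pendant '[[50,[1.5,0,0],[0,0,0]],[50,[3,0,0],[0,0,0]],[50,[4,0,0],[0,0,0]],[50,[4,0,0],[0,0,0]]]'
```

```text
time_s: 9.62
tool_pos: [0.5093, 0.3169, 0.099]
tool_rot: [-48.7, 89.9, 41.3]
force: [-1.8, -0.8, 5.5]
grip_width: 0.0627
```

Contact (5.5 N) at the expected seat height. Release.

```bash
python3 -m pendant '[[87,[3,0,0],[0,0,0]],[87,[1,0,0],[0,0,0]],[87,[1,0,0],[0,0,0]],[87,[1,0,0],[0,0,0]],[87,[1,0,0],[0,0,0]],[87,[1,0,0],[0,0,0]],[87,[-20,0,0],[0,0,0]],[87,[-50,0,0],[0,0,0]],[87,[-90,0,0],[0,0,0]],[87,[-90,0,0],[0,0,0]]]'
python3 - <<'E'
from h import *
o=telemetry.get_obs(); print(o["tool_pos"],o["force"])
for c in ["top","scene"]:
    r=optics.read_camera(c); W=cloud(r); print(rimfit(W,.51,.316,.113,dz=.006),rimfit(W,.51,.316,.075,dz=.006))
cv2.imwrite("pics/s3.png",cv2.resize(r["image"][110:250,320:500],None,fx=4,fy=4))
cv2.imwrite("pics/w4.png",optics.read_camera("wrist")["image"])
E
```

```text
time_s: 10.45
tool_pos: [0.5124, 0.3187, 0.1956]
tool_rot: [-52.7, 89.3, 37.3]
force: [0.8, 0.9, 1.1]
grip_width: 0.0868
[0.51242596 0.31873071 0.19562952] [0.76053026 0.87390141 1.12937137]
(np.float64(0.5086042193531466), np.float64(0.3169682412836939), 15, np.float64(0.0008149107365344347)) (np.float64(0.5099597949096865), np.float64(0.3107236193349486), 18, np.float64(0.0027826915909429156))
(np.float64(0.5087965656894612), np.float64(0.31711417001278), 80, np.float64(0.0019351677131825378)) (np.float64(0.5092499363990507), np.float64(0.31675612658097196), 73, np.float64(0.0026251009332146154))
```

View pics/s3.png

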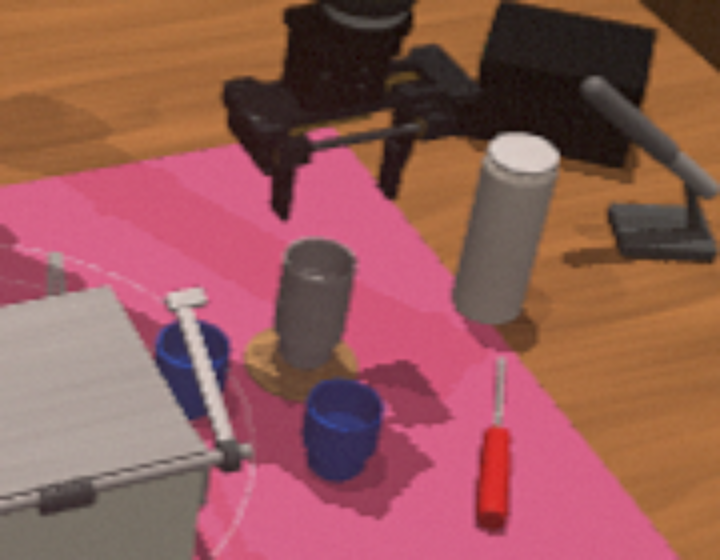

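View pics/w4.png

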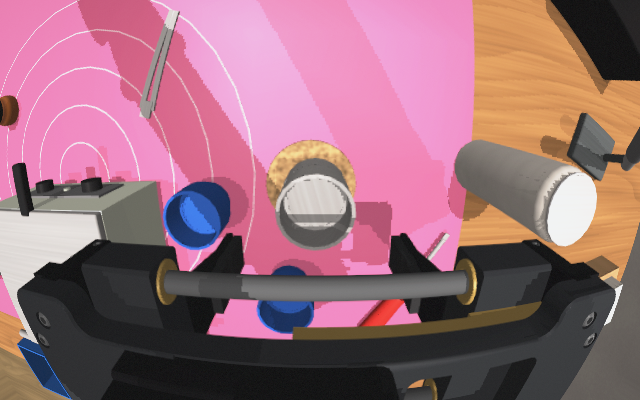

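```bash
python3 -m pendant '[[87,[-35,0,0],[0,0,0]],[87,[-70,0,-10],[0,0,0]],[87,[-90,1,-40],[0,0,0]],[87,[-90,2,-75],[0,0,0]],[87,[-90,3,-115],[0,0,0]],[87,[-90,5,-155],[0,0,0]],[87,[-90,6,-195],[0,0,0]],[87,[-90,7,-235],[0,0,0]],[87,[-90,8,-275],[0,0,0]],[87,[-90,9,-315],[0,0,0]]]'; python3 -m pendant '[[87,[0,1,-38],[0,0,0]],[87,[0,2,-76],[0,0,0]],[87,[0,3,-114],[0,0,0]],[87,[0,4,-152],[0,0,0]],[87,[0,5,-190],[0,0,0]],[87,[0,6,-220],[0,0,0]],[87,[0,7,-240],[0,0,0]],[87,[0,7,-255],[0,0,0]],[87,[0,7,-255],[0,0,0]],[87,[0,7,-255],[0,0,0]]]'; python3 -m pendant '[[87,[0,0,0],[0,0,0]],[87,[0,0,0],[0,0,0]]]'; python3 -c "
from h import *
o=telemetry.get_obs(); print(o['tool_pos'],rot().as_matrix().round(3))"
```

```text
time_s: 11.43
tool_pos: [0.4985, -0.0002, 0.2759]
tool_rot: [95.8, 89.8, -174.2]
force: [1.1, 0.0, 0.5]
grip_width: 0.087
time_s: 12.27
tool_pos: [0.492, -0.2534, 0.276]
tool_rot: [78.8, 89.8, 168.7]
force: [-0.8, 1.0, -0.7]
grip_width: 0.0865
time_s: 12.43
tool_pos: [0.4931, -0.2516, 0.2769]
tool_rot: [37.9, 89.9, 128.1]
force: [-0.3, 0.0, -0.9]
grip_width: 0.0869
[ 0.49311277 -0.25155867  0.27688067] [[-0.001 -1.    -0.003]
 [ 0.001 -0.003  1.   ]
 [-1.     0.001  0.001]]
```

```bash
python3 -m pendant '[[87,[0,0,-35],[0,0,0]],[87,[0,0,-60],[0,0,0]],[87,[20,0,-70],[0,0,0]],[87,[50,0,-70],[0,0,0]],[87,[85,0,-70],[0,0,0]],[87,[120,0,-70],[0,0,0]],[87,[145,0,-70],[0,0,0]],[87,[160,0,-70],[0,0,0]],[87,[160,0,-70],[0,0,0]],[87,[160,0,-70],[0,0,0]]]';python3 - <<'E'
from h import *
o=telemetry.get_obs(); print(o["tool_pos"],rot().as_matrix().round(3))
for c in ["top","scene"]:
    r=optics.read_camera(c); W=cloud(r); print(rimfit(W,.493,-.322,.07))
E
```

```text
time_s: 13.27
tool_pos: [0.493, -0.3221, 0.1171]
tool_rot: [53.0, 89.9, 143.1]
force: [0.6, 0.1, -0.7]
grip_width: 0.0869
[ 0.49300945 -0.32205146  0.11708177] [[-0.001 -1.    -0.002]
 [ 0.001 -0.002  1.   ]
 [-1.     0.001  0.001]]
(np.float64(0.49261673589449007), np.float64(-0.32221008897379894), 19, np.float64(0.0009146872658726611))
(np.float64(0.492968831627237), np.float64(-0.32170060490854663), 91, np.float64(0.0019064351874493132))
```

```bash
python3 -m pendant '[[87,[20,0,0],[0,0,0]],[87,[45,0,0],[0,0,0]],[87,[60,0,0],[0,0,0]],[87,[61,0,0],[0,0,0]],[50,[61,0,0],[0,0,0]],[50,[61,0,0],[0,0,0]],[50,[61,0,0],[0,0,0]],[50,[61,0,0],[0,0,0]],[50,[61,0,0],[0,0,0]],[50,[61,0,0],[0,0,0]]]' 20; python3 -m pendant '[[50,[0,0,0],[0,0,0]]]'; python3 -m pendant '[[50,[-10,0,0],[0,0,0]],[50,[-30,0,0],[0,0,0]],[50,[-60,0,0],[0,0,0]],[50,[-95,0,0],[0,0,0]],[50,[-130,0,0],[0,0,0]],[50,[-165,0,0],[0,0,0]],[50,[-200,0,0],[0,0,0]],[50,[-235,0,0],[0,0,0]],[50,[-250,0,20],[0,0,0]],[50,[-250,0,50],[0,0,0]]]'
```

```text
time_s: 14.2
tool_pos: [0.4936, -0.3237, 0.0576]
tool_rot: [-101.4, 89.9, -11.3]
force: [-0.3, 0.4, 5.2]
grip_width: 0.0624
time_s: 14.28
tool_pos: [0.4936, -0.3237, 0.0576]
tool_rot: [-101.3, 89.9, -11.3]
force: [-0.5, 0.4, 5.2]
grip_width: 0.0622
time_s: 15.12
tool_pos: [0.4926, -0.278, 0.3113]
tool_rot: [-129.3, 89.5, -39.7]
force: [0.5, 0.2, -1.2]
grip_width: 0.0622
```

```bash
python3 -m pendant '[[50,[0,0,35],[0,0,0]],[50,[0,-1,70],[0,0,0]],[50,[0,-2,108],[0,0,0]],[50,[0,-3,146],[0,0,0]],[50,[0,-4,184],[0,0,0]],[50,[0,-5,222],[0,0,0]],[50,[0,-6,260],[0,0,0]],[50,[0,-7,298],[0,0,0]],[50,[0,-8,336],[0,0,0]],[50,[0,-9,374],[0,0,0]]]'; python3 -m pendant '[[50,[0,-1,38],[0,0,0]],[50,[0,-2,76],[0,0,0]],[50,[0,-3,114],[0,0,0]],[50,[0,-4,150],[0,0,0]],[50,[0,-5,175],[0,0,0]],[50,[0,-6,190],[0,0,0]],[50,[0,-6,195],[0,0,0]],[50,[0,-6,195],[0,0,0]],[50,[0,-6,195],[0,0,0]]]'; python3 -m pendant '[[50,[0,0,0],[0,0,0]],[50,[0,0,0],[0,0,0]]]'; python3 -c "
from h import *
o=telemetry.get_obs(); print(o['tool_pos'],rot().as_matrix().round(3))"
```

```text
time_s: 15.95
tool_pos: [0.5011, 0.1019, 0.3068]
tool_rot: [-32.0, 90.0, 58.0]
force: [0.3, -0.5, -1.3]
grip_width: 0.0624
time_s: 16.7
tool_pos: [0.5083, 0.2932, 0.3067]
tool_rot: [-171.0, 89.9, -81.1]
force: [-0.1, -0.7, -1.8]
grip_width: 0.0622
time_s: 16.87
tool_pos: [0.5084, 0.2934, 0.307]
tool_rot: [-88.1, 90.0, 1.7]
force: [0.1, -0.3, -1.7]
grip_width: 0.0622
[0.50838024 0.29335622 0.30704204] [[ 0.001 -1.     0.003]
 [ 0.     0.003  1.   ]
 [-1.    -0.001  0.   ]]
```

```bash
python3 -m pendant '[[50,[0,-1,15],[0,0,0]],[50,[10,-1,23.5],[0,0,0]],[50,[40,-1,23.5],[0,0,0]],[50,[70,-1,23.5],[0,0,0]],[50,[100,-1,23.5],[0,0,0]],[50,[115,-1,23.5],[0,0,0]],[50,[122,-1,23.5],[0,0,0]],[50,[122,-1,23.5],[0,0,0]],[50,[122,-1,23.5],[0,0,0]]]'
python3 - <<'E'
from h import *
o=telemetry.get_obs(); print(o["tool_pos"],o["force"])
for c in ["top","scene"]:
    r=optics.read_camera(c); W=cloud(r); print(rimfit(W,.51,.316,o["tool_pos"][2]+.0135,dz=.008),rimfit(W,.51,.316,.113,dz=.006))
cv2.imwrite("pics/s4.png",cv2.resize(r["image"][90:250,320:500],None,fx=4,fy=3.7))
E
```

```text
time_s: 17.62
tool_pos: [0.5088, 0.3199, 0.1849]
tool_rot: [-44.3, 90.0, 45.7]
force: [-0.2, 0.1, -1.5]
grip_width: 0.0626
[0.50882378 0.31990999 0.18485543] [-0.16401505  0.06240542 -1.50491693]
(np.float64(0.5070293729517044), np.float64(0.3191530102807451), 6, np.float64(0.00031496666126924256)) (np.float64(0.5090071310236076), np.float64(0.32493614106792745), 2, np.float64(7.477440966929226e-10))
(np.float64(0.5092094952441527), np.float64(0.3211913216125788), 104, np.float64(0.0038108693637391427)) (np.float64(0.5088772222302761), np.float64(0.31680355512935354), 59, np.float64(0.0020459894999192846))
```

View pics/s4.png

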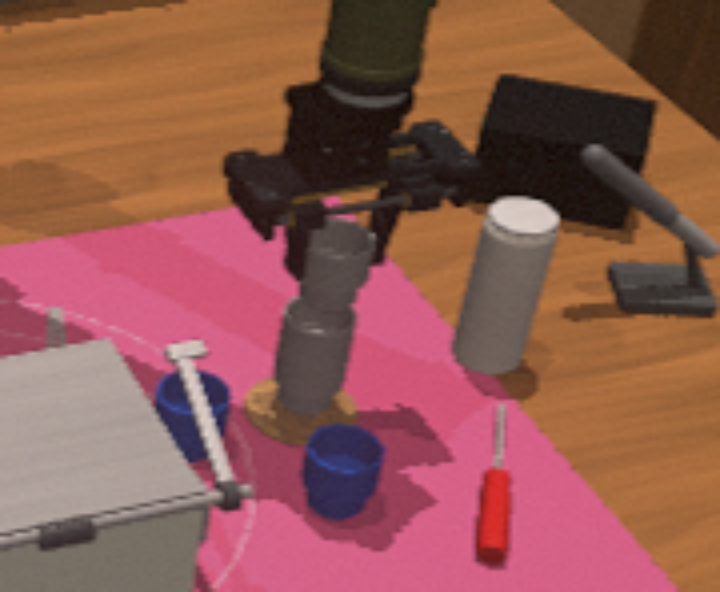

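```bash
python3 -m pendant '[[50,[0,0,-3],[0,0,0]],[50,[10,0,-3],[0,0,0]],[50,[18,0,-3],[0,0,0]],[50,[26,0,-3],[0,0,0]],[50,[34,0,-3],[0,0,0]],[50,[40,0,-3],[0,0,0]],[50,[43,0,-3],[0,0,0]],[50,[43,0,-3],[0,0,0]],[50,[43,0,-3],[0,0,0]]]'; python3 -m pendant '[[50,[1.5,0,0],[0,0,0]],[50,[3,0,0],[0,0,0]],[50,[4,0,0],[0,0,0]],[50,[4,0,0],[0,0,0]]]'
```

```text
time_s: 18.47
tool_pos: [0.5087, 0.3161, 0.1414]
tool_rot: [154.9, 90.0, -115.1]
force: [0.2, 0.2, -1.0]
grip_width: 0.0622
time_s: 18.8
tool_pos: [0.5093, 0.3162, 0.1387]
tool_rot: [-58.9, 89.9, 31.1]
force: [-0.2, -0.0, 4.0]
grip_width: 0.0624
```

```bash
python3 -m pendant '[[87,[2,0,0],[0,0,0]],[87,[1,0,0],[0,0,0]],[87,[1,0,0],[0,0,0]],[87,[1,0,0],[0,0,0]],[87,[1,0,0],[0,0,0]],[87,[1,0,0],[0,0,0]],[87,[-15,0,0],[0,0,0]],[87,[-50,0,0],[0,0,0]],[87,[-90,0,0],[0,0,0]],[87,[-90,0,0],[0,0,0]]]'; python3 -m pendant '[[87,[-30,0,0],[0,0,0]],[87,[-60,0,-20],[0,0,0]],[87,[-60,0,-20],[0,0,0]]]'
python3 - <<'E'
from h import *
o=telemetry.get_obs(); print(o["tool_pos"],o["force"])
for c in ["top","scene"]:
    r=optics.read_camera(c); W=cloud(r); print(rimfit(W,.51,.316,.151,dz=.006));m=(np.hypot(W[...,0]-.509,W[...,1]-.317)<.032)&(W[...,2]<.2); print(W[m].max(0))
cv2.imwrite("pics/s5.png",cv2.resize(r["image"][90:250,320:500],None,fx=4,fy=3.7))
cv2.imwrite("pics/w5.png",optics.read_camera("wrist")["image"])
E
```

```text
time_s: 19.63
tool_pos: [0.5122, 0.3181, 0.2359]
tool_rot: [-52.4, 89.3, 37.6]
force: [2.3, 0.4, 1.0]
grip_width: 0.087
time_s: 19.88
tool_pos: [0.5121, 0.2938, 0.2943]
tool_rot: [-65.8, 89.4, 24.0]
force: [1.6, -1.0, 1.1]
grip_width: 0.0868
[0.51206309 0.29379852 0.29425604] [ 1.57686384 -0.9747416   1.14192173]
(np.float64(0.5084717702217353), np.float64(0.3165046843570756), 23, np.float64(0.0011210637770403436))
[0.50753073 0.34307666 0.15359972]
(np.float64(0.5078297184190484), np.float64(0.3170710435238115), 75, np.float64(0.0022804821845697825))
[0.54072612 0.34813799 0.1541895 ]
```

View pics/s5.png

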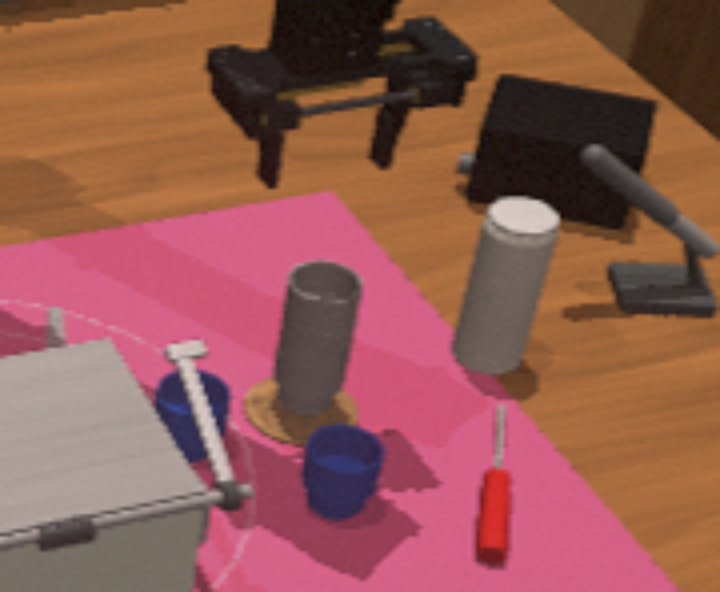

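View pics/w5.png

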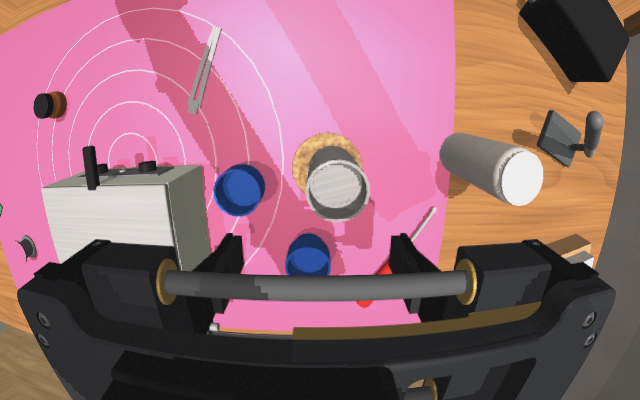

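```bash
python3 -m pendant '[[60,[0,5,-35],[0,0,0]],[60,[0,10,-70],[0,0,0]],[60,[0,16,-105],[0,0,0]],[60,[0,22,-140],[0,0,0]],[60,[0,28,-175],[0,0,0]],[60,[0,34,-210],[0,0,0]],[60,[20,38,-240],[0,0,0]],[60,[40,40,-265],[0,0,0]],[60,[55,40,-275],[0,0,0]],[60,[55,40,-275],[0,0,0]]]'; python3 -m pendant '[[60,[0,0,0],[0,0,0]],[60,[0,0,0],[0,0,0]]]'
python3 - <<'E'
from h import *
np.set_printoptions(precision=4,suppress=True)
o=telemetry.get_obs(); print(o["tool_pos"],rot().as_matrix().round(3),o["qpos"].round(1))
r=optics.read_camera("wrist"); cv2.imwrite("pics/w6.png",r["image"])
E
```

```text
time_s: 20.87
tool_pos: [0.466, 0.0183, 0.2285]
tool_rot: [105.4, 89.6, -164.9]
force: [-0.6, 0.2, -1.1]
grip_width: 0.0602
time_s: 21.03
tool_pos: [0.469, 0.0228, 0.2327]
tool_rot: [4.9, 90.0, 95.0]
force: [-0.5, 0.4, 1.1]
grip_width: 0.0601
[0.469  0.0228 0.2327] [[-0.    -1.    -0.002]
 [ 0.    -0.002  1.   ]
 [-1.     0.     0.   ]] [-38.3  -5.2  30.8 109.2   2.7  75.3  81.8]
```

View pics/w6.png

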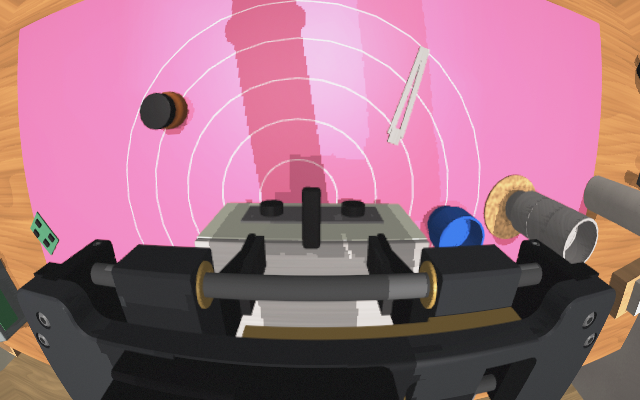

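```bash
python3 -m pendant '[[60,[0,0,-4.5],[0,0,0]],[60,[30,0,-4.5],[0,0,0]],[60,[60,0,-4.5],[0,0,0]],[60,[70,0,-4.5],[0,0,0]],[60,[70,0,-4.5],[0,0,0]]]'
python3 - <<'E'
from h import *
np.set_printoptions(precision=3,suppress=True)
print(telemetry.get_obs()["tool_pos"])
r=optics.read_camera("wrist"); z=r["range_z"]
h,w=z.shape; v,u=np.mgrid[:h,:w]; du=(u-r["cx"]); dv=(v-r["cy"]); rr=np.hypot(du,dv)+1e-9; th=rr/r["fx"]
P=np.stack([np.tan(th)*du/rr*z,-np.tan(th)*dv/rr*z,-z],-1); T=r["cam_to_world"]; W=P@T[:3,:3].T+T[:3,3]
x,y,Z=W[...,0],W[...,1],W[...,2]
m=(abs(Z-.132)<.006)&(x<.5)&(x>.43)&(abs(y-.018)<.03)&(z>0); p=W[m]; print("tongue",len(p),p.min(0),p.max(0),np.median(p,0))
for s in (-1,1):
    m=(z>0)&(Z>.03)&(Z<.122)&(x<.5)&(x>.44)&(abs(y-.018-s*.04)<.025); p=W[m]; print("knob",len(p), p.min(0) if len(p) else 0,p.max(0) if len(p) else 0)
cv2.imwrite("pics/w7.png",r["image"])
E
```

```text
time_s: 21.5
tool_pos: [0.4671, 0.0168, 0.1606]
tool_rot: [108.4, 89.7, -161.6]
force: [-0.2, 0.7, -0.0]
grip_width: 0.0602
[0.467 0.017 0.161]
tongue 1335 [0.454 0.011 0.126] [0.492 0.026 0.133] [0.471 0.019 0.132]
knob 440 [ 0.49  -0.039  0.042] [ 0.5   -0.014  0.07 ]
knob 370 [0.49  0.05  0.042] [0.5   0.076 0.069]
```

View pics/w7.png

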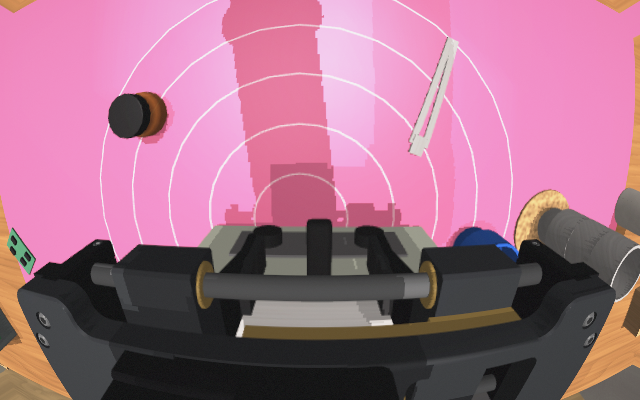

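```bash
python3 -m pendant '[[60,[15,-2,1],[0,0,0]],[60,[30,-2,1],[0,0,0]],[60,[35,-2,1],[0,0,0]],[60,[35,-2,1],[0,0,0]],[5,[35,-2,1],[0,0,0]],[5,[35,-2,1],[0,0,0]],[5,[35,-2,1],[0,0,0]],[5,[35,-2,1],[0,0,0]],[5,[35,-2,1],[0,0,0]],[5,[35,-2,1],[0,0,0]]]' 40;  python3 -m pendant '[[5,[0,0,0],[0,0,0]],[5,[0,0,0],[0,0,0]],[5,[0,0,0],[0,0,0]]]'
```

```text
time_s: 22.38
tool_pos: [0.4709, 0.0177, 0.1278]
tool_rot: [-59.0, 90.0, 31.0]
force: [0.4, 0.3, -0.5]
grip_width: 0.0279
time_s: 22.63
tool_pos: [0.4708, 0.0185, 0.1276]
tool_rot: [-5.5, 89.9, 84.5]
force: [0.4, 3.2, -0.4]
grip_width: 0.0156
```

Run:
```python
from h import *
np.set_printoptions(precision=4,suppress=True)
o=telemetry.get_obs(); print(o["tool_pos"],o["force"],o["grip_width"],rot().as_matrix().round(3))
# path in tool axes from shut for target angle
for t in np.arange(0,.56,.05):
    dx=-.232*(np.cos(t)-1)+.006*np.sin(t); dz=.232*np.sin(t)+.006*(np.cos(t)-1)
    print(round(t,2),"tool shift mm",np.round([-dz*1e3,-dx*1e3,0],1))
a=[]
for c in ["top","scene","top","scene"]:
    r=optics.read_camera(c); W=cloud(r)
    for d in models.masks_of(c,"pointer_tip")[:1]:
        p=W[d["pixels"]&(W[...,2]>.13)&(W[...,2]<.21)&(abs(W[...,1]-.146)<.012)]
        l=least_squares(lambda a:(p[:,0]-a[0])*np.sin(a[1])+(p[:,2]-.12)*np.cos(a[1]),[.7,.5],loss='soft_l1',f_scale=.003); print(c,d["confidence"],l.x,len(p))
```

```text
[0.4708 0.0185 0.1276] [ 0.3683  3.1911 -0.365 ] 0.01563795349763515 [[ 0.    -1.    -0.   ]
 [ 0.001 -0.     1.   ]
 [-1.    -0.     0.001]]
0.0 tool shift mm [-0. -0.  0.]
0.05 tool shift mm [-11.6  -0.6   0. ]
0.1 tool shift mm [-23.1  -1.8   0. ]
0.15 tool shift mm [-34.6  -3.5   0. ]
0.2 tool shift mm [-46.   -5.8   0. ]
0.25 tool shift mm [-57.2  -8.7   0. ]
0.3 tool shift mm [-68.3 -12.1   0. ]
0.35 tool shift mm [-79.2 -16.1   0. ]
0.4 tool shift mm [-89.9 -20.7   0. ]
0.45 tool shift mm [-100.3  -25.7    0. ]
0.5 tool shift mm [-110.5  -31.3    0. ]
0.55 tool shift mm [-120.4  -37.4    0. ]
scene 0.62 [0.7228 0.4979] 172
top 0.53 [0.7249 0.4971] 162
scene 0.63 [0.724  0.4937] 199
```

```bash
python3 -m pendant '[[5,[-11.6,-0.6,0],[0,0,0.05]],[5,[-23.1,-1.8,0],[0,0,0.1]],[5,[-34.6,-3.5,0],[0,0,0.15]],[5,[-46,-5.8,0],[0,0,0.2]],[5,[-57.2,-8.7,0],[0,0,0.25]],[5,[-57.2,-8.7,0],[0,0,0.25]],[5,[-57.2,-8.7,0],[0,0,0.25]]]'
python3 - <<'E'
from h import *
o=telemetry.get_obs(); print(o["tool_pos"],o["force"],o["grip_width"],rot().as_matrix().round(3))
r=optics.read_camera("scene"); cv2.imwrite("pics/s6.png",cv2.resize(r["image"][70:290,250:500],None,fx=3,fy=2.7))
E
```

```text
time_s: 23.62
tool_pos: [0.4795, 0.0185, 0.1837]
tool_rot: [89.9, 75.6, 180.0]
force: [0.2, 5.3, -3.5]
grip_width: 0.0158
[0.47945909 0.01845258 0.18371202] [ 0.21597054  5.32604583 -3.46869698] 0.01580195361731021 [[-0.249 -0.969 -0.   ]
 [ 0.    -0.     1.   ]
 [-0.969  0.249  0.   ]]
```

View pics/s6.png

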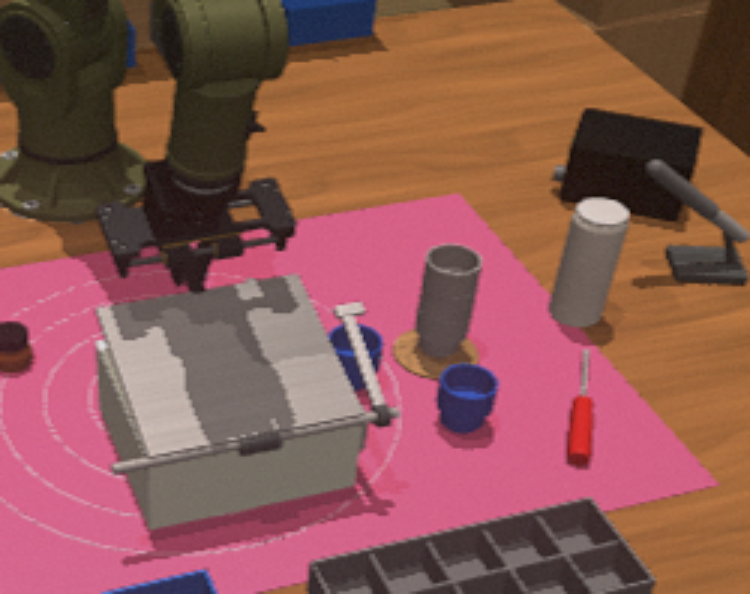

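```bash
python3 -m pendant '[[5,[-11.6,-0.6,0],[0,0,0.05]],[5,[-23.1,-1.8,0],[0,0,0.1]],[5,[-34.6,-3.5,0],[0,0,0.15]],[5,[-46,-5.8,0],[0,0,0.2]],[5,[-57.2,-8.7,0],[0,0,0.25]],[5,[-57.2,-8.7,0],[0,0,0.25]],[5,[-57.2,-8.7,0],[0,0,0.25]],[5,[-57.2,-8.7,0],[0,0,0.25]]]' 40
python3 - <<'E'
from h import *
np.set_printoptions(precision=4,suppress=True)
o=telemetry.get_obs(); print(o["tool_pos"],o["force"],o["grip_width"],rot().as_matrix().round(3))
for c in ["top","scene"]:
    r=optics.read_camera(c); W=cloud(r); x,y,z=W[...,0],W[...,1],W[...,2]
    m=(r["range_z"]>0)&(x>.5)&(x<.71)&(y>-.085)&(y<.12)&(z>.128)&(z<.29); p=W[m]
    l=least_squares(lambda a:(p[:,0]-a[0])*np.sin(a[1])+(p[:,2]-.12)*np.cos(a[1]),[.7,.5],loss='soft_l1',f_scale=.003); print(c,"cover",l.x,len(p),np.median(abs(l.fun)))
    p=W[(abs(y-.146)<.012)&(x>.585)&(x<.72)&(z>.13)&(z<.21)]
    l=least_squares(lambda a:(p[:,0]-a[0])*np.sin(a[1])+(p[:,2]-.12)*np.cos(a[1]),[.7,.5],loss='soft_l1',f_scale=.003); print(c,"ptr",l.x,len(p))
    print(rimfit(W,.51,.316,.151))
    cv2.imwrite(f"pics/{c}7.png",cv2.resize(r["image"][70:290,200:500],None,fx=2.6,fy=2.6))
E
```

```text
time_s: 24.33
tool_pos: [0.5016, 0.0183, 0.2364]
tool_rot: [89.9, 61.3, 180.0]
force: [-2.1, 5.1, -3.9]
grip_width: 0.0155
[0.5016 0.0183 0.2364] [-2.0794  5.0656 -3.9253] 0.015522199297522342 [[-0.48  -0.877 -0.   ]
 [ 0.    -0.001  1.   ]
 [-0.877  0.48   0.001]]
top cover [0.7254 0.4833] 652 0.001058840892113888
top ptr [0.7262 0.4898] 167
(np.float64(0.5080642424985923), np.float64(0.3161281358127031), 83, np.float64(0.00108178026525405))
scene cover [0.7231 0.4941] 4608 0.0018688494645913226
scene ptr [0.7218 0.5012] 201
(np.float64(0.5083709974057615), np.float64(0.31683253806133527), 83, np.float64(0.0023648633411536687))
```

View pics/scene7.png

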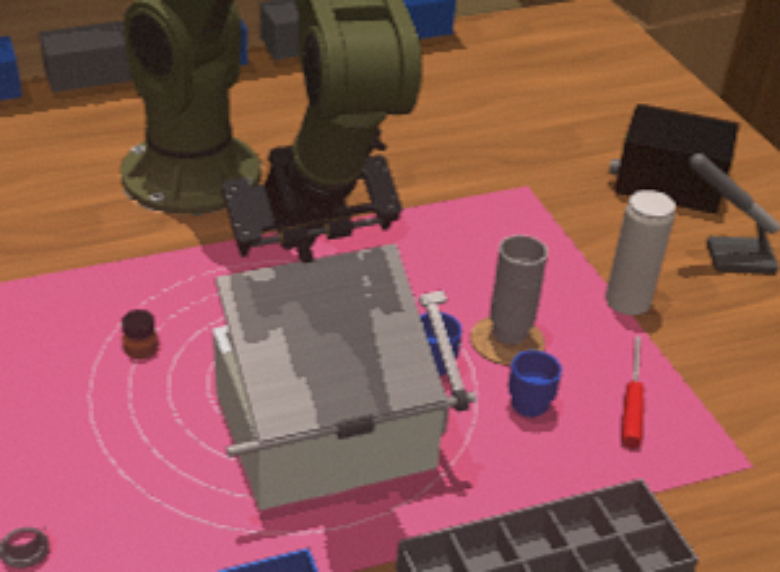

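View pics/top7.png

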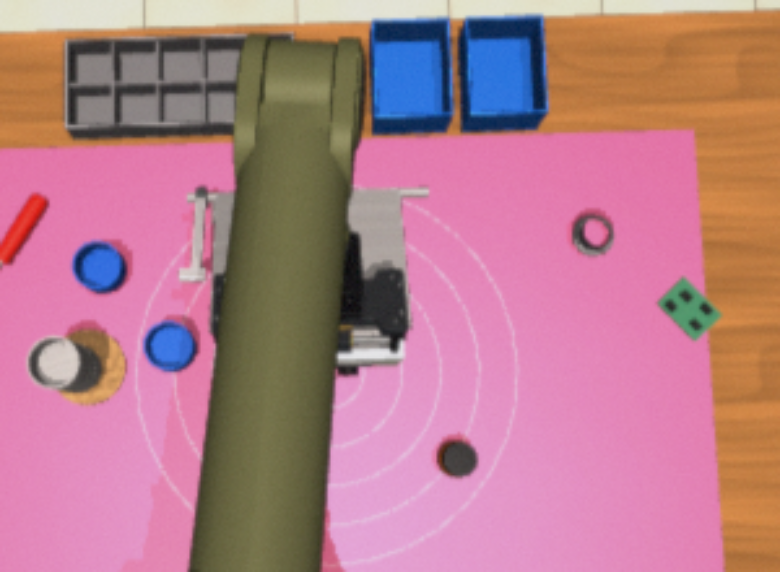

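```bash
python3 -m pendant '[[5,[-0.5,0,0],[0,0,0]],[5,[-0.5,0,0],[0,0,0]],[5,[-0.5,0,0],[0,0,0]],[5,[-0.5,0,0],[0,0,0]],[5,[-0.5,0,0],[0,0,0]],[5,[-0.5,0,0],[0,0,0]]]' 40
python3 - <<'E'
from h import *
o=telemetry.get_obs(); print(o["tool_pos"],o["force"],abs(o["joint_velocities"]).max(),o["grip_width"])
r=optics.read_camera("scene"); W=cloud(r); x,y,z=W[...,0],W[...,1],W[...,2]
for n,m in [("cover",(x>.5)&(x<.71)&(y>-.085)&(y<.12)&(z>.128)&(z<.29)),("ptr",(abs(y-.146)<.012)&(x>.585)&(x<.72)&(z>.13)&(z<.21))]:
    p=W[m]; print(n,least_squares(lambda a:(p[:,0]-a[0])*np.sin(a[1])+(p[:,2]-.12)*np.cos(a[1]),[.7,.5],loss='soft_l1',f_scale=.003).x)
print(rimfit(W,.51,.316,.151)); print(env.sign_off())
E
```

```text
time_s: 24.93
tool_pos: [0.5019, 0.0183, 0.2369]
tool_rot: [89.9, 61.4, 179.9]
force: [-1.6, 5.7, -5.4]
grip_width: 0.0153
[0.50188952 0.01834965 0.23694525] [-1.57364053  5.73605255 -5.42591043] 0.07866141269663214 0.01528774419637023
cover [0.72342592 0.49532101]
ptr [0.72270253 0.49785157]
(np.float64(0.5086685536160017), np.float64(0.31671172973416906), 78, np.float64(0.002396393452772167))
the job is handed in; nothing more can be done
None
```

I stacked all three steel cups on the coaster and handed the job in at about 25 s, with the gripper still holding the cover open level with the pointer. With the cover shut, I nested the cup from the cover into the one on the coaster, then put the bench cup on top. After that I gripped the handle and lifted the cover.

**Stack:** it stands upright. The top rim is centred at (0.509, 0.317) m, matching the coaster cup's starting position within about 1 mm. It is about 7 mm from the coaster centre, and the rim height is the roughly 151 mm expected for three seated cups.

**Cover:** the last scene-camera fit put it at 0.495 rad and the pointer at 0.498 rad. Just before that, the top and scene cameras each showed the two within 0.007 rad, against the 0.09 allowed.

**Grip:** set to 40 N on the handle, with about 5.4 N downward on the tool. The arm was almost still.

**Pointer and other things:** the pointer fit is unchanged from the start. The other things looked undisturbed in the pictures, but I did not measure their positions again.

**One odd reading:** there was also a steady sideways force of about 5.7 N while holding the handle. It looks like a slight off-centre grip, and I left it as it was.

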